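Take the tube carrier off its drain hook and hold it level over the tray

ROBOT

A 6-joint arm with a two-finger parallel gripper is mounted at the origin on a cart in front of the work surface, level with it; the furniture and walls round the work are solid. World frame = base frame: x ahead of the robot, y to its left, z up, the work surface at z = 0. Lengths are in m, angles in rad, forces in N, time in s.
With the tool pointing down it reaches from about 0.425 to 0.95 m from the base axis. Payload 3.5 kg.
Tool frame: the origin (TCP) lies midway between the tips of the shut fingers; the grasp point (between the pads) lies 19 mm behind it; z points along the fingers, y is the line along which they close (so a half turn about z gives the same grasp; the last joint's range is limited). The gripper opens to 85 mm and grips with 20 to 120 N. Pads are 22 mm wide; open, the fingers measure 114 mm over their backs; the gripper's body (76 mm by 85 mm) begins 54 mm behind the grasp point. The pads swing forward as they close: fully open they stand 13 mm farther back than shut.
Start: joints at [-0.15, 0.286, 1.577, -0, 1.279, -0.15], TCP at [0.675, 0, 0.231] pointing down, gripper open.
Joint ranges: [-2.77, 2.77], [-0.9, 2.22], [0.21, 2.48], [-1.53, 4.67], [0.24, 2.81], [-2.84, 2.84]. Speed limits (rad/s): [2.79, 2.79, 3.14, 3.14, 3.14, 3.14].

INTERFACE

Orientations are given as a unit quaternion [x, y, z, w].
In Python, from plant import ctrl gives the robot as it stands. The module is installed in compiled form; this text tells all that it offers.
- The arm moves only by the shell command python3 -m inch 'ROWS' [FORCE]. ROWS is JSON, a list of rows, each a list of 5 numbers: the closure, from 0 (fully open) to 1 (shut), then the shift along the tool's x, y, z in m, then the turn about the tool's z in degrees. A call has 1 to 5 rows; each row is the pose to reach, as a shift and turn from the pose commanded when the call began, along the tool's axes at that moment; what a row does not reach only later rows make up. A row lasts 1/12 s, in which the tool goes at most 41.7 mm and 7.16 degrees, less where a joint would pass 70% of its speed; a pose out of reach is approached as far as the arm can. A call with a gripper value outside its range is refused whole. The fingers move at their own pace and stop on an object; FORCE is the grip in N (left out, the last holds). Time passes only in rows, so rows that repeat a pose let the fingers close. It gives the time, the measured TCP pose, the force, the opening and the grip force at its end, in the units of the state.
- ctrl.get_state(): the state, without advancing time (a new reading comes with each control period).
- ctrl.read_camera(name): name is "side" or "top" or "wrist"; returns a dict with "pixels" (480x640x3 uint8, red, green, blue), "depth" (480x640 float32, m along the optical axis (not along the pixel's ray), 0 where there is no reading), "fx", "fy", "cx", "cy" (pixels), "D" ([k1, k2, p1, p2, k3] as OpenCV has them; the pictures are not rectified), "xyz" and "rotation" of the camera in the world; the wrist camera has in their place "mount" (4x4, takes a point from camera to tool coordinates, whose origin is the TCP and whose axes are the flange's). Camera axes: x right, y down, z forward; pixel columns grow to the right and rows downward; lengths in m; the calibration is good to about 2 mm. A picture is of the moment at which its call begins: read the wrist's pose just before it.
- ctrl.sign_off(): hands the job in; it is judged then, once.
Trained networks look in a picture, given as the dict that the camera call returned (one of the last four; its "shot" number tells which), for a name from the list of things; names that differ only in an ending like _2 or _b are one class to them, and where a whole thing is asked for, a point or a joint stands for the part that bears it (a point fixed in the world has none). Each returns a list of dicts, best first, with "score" (0 to 1); they miss things now and then, are a little off and sometimes report something else, mostly with a low value. They report only what shows in the picture. A call takes as long as a camera call.
- ctrl.spot_in(query, picture): "at" ([column, row] in pixels, amid what is visible of it).
- ctrl.tip_of(query, picture): "at" ([column, row] in pixels: a listed point, or the origin of a listed thing).
The state is a dict: "time": time; "qpos": joint angles; "dq": joint speeds; "joint_efforts": joint torques, N m; "eef_pos": TCP position; "tcp_rot": TCP orientation; "contact_force": force on the tool from outside, world axes, zero at the start; "wrist_torque": the same for the moment, N m; "opening": opening from 0.0 (shut) to 1.0 (fully open); "finger_force": force on a finger pad.
Only numpy, scipy, OpenCV 4.12 (cv2) and the standard library are available. Lean on these libraries where they do the work, as an engineer would, in place of code of your own. Each camera call takes 0.05 s, during which the arm holds its last target. There are 200 camera calls.

TASK

The steel tube carrier with four tubes hangs on the peg of the drain stand: take it by its blue grip, lift it up over the turned-up tip of the peg and off, without tipping it or spilling a tube and without wrenching the stand. Then hold it still and level, centred above the white tray, lengthwise along the tray, with its underside about 10 cm above the tray, and finish while still holding it there in the air. Leave the bottles, beaker and box around alone.

Things in the scene. Friction and masses are not known exactly. Their poses are not given: they have to be found in the camera images.
- carrier: Loose stainless tube carrier, 0.15 to 0.31 kg without tubes. Origin: centre of its underside; z up, y along its 138 mm length, x across its 46 mm width. Four tubes stand in a row along y. A thin stem rises at its centre to an eye, which hangs on the peg (peg along carrier x), then the blue grip, top at z = 187 mm. At the start its axes match the stand's within a few degrees.
- carrier_grip (a point): Point in the carrier's blue grip, 172 mm above the carrier's underside; axes as the carrier's. The grip is a flat upright block, 10 mm thick (x) and 32 mm wide (y), from 153 to 187 mm above the underside: pinch it from above across its thickness, fingers closing along carrier x (along the peg).
- carrier_eye (a point): Point in the carrier's eye where the peg's axis runs while it hangs, 146 mm above the carrier's underside; axes as the carrier's. The eye is a frame 8 mm thick (x); its opening is 22 mm wide (y) and reaches from 114 to 150 mm above the underside, so it can rise about 27 mm on the peg before its lower edge meets the peg.
- stand: Drain stand, fixed, at the robot's left or right. Origin: on the worktop under the hanging carrier (within 8 mm along x); z up. Base 155 x 90 x 10 mm, post at x = +85 mm, up to z = 217 mm. A level peg, 8 mm thick, axis at z = 210 mm, runs from the post to the stand's -x; its end turns up. To unhook: lift the carrier 12 to 24 mm, then move it 60 mm or more to the stand's -x.
- stand_tip (a point): Centre of the round end (radius 4 mm) of the peg's turned-up tip, at stand x = -42 mm, z = 219 mm: 9 mm higher than the peg's axis. The turn starts at x = -30 mm.
- tray: White shallow plastic tray, fixed on the worktop, 150 mm (its x) by 240 mm (its y, the length) by 18 mm high, 4 mm walls and floor. Origin: centre of its underside, on the worktop; z up.
- tube_0: Capped test tube, red cap, 17 mm diameter, 100 mm long, standing loosely in the carrier in the hole at carrier y = -47 mm. Origin: centre of its foot, z along the tube.
- tube_1: Capped test tube, yellow cap, 17 mm diameter, 100 mm long, standing loosely in the carrier in the hole at carrier y = -22 mm. Origin: centre of its foot, z along the tube.
- tube_2: Capped test tube, white cap, 17 mm diameter, 100 mm long, standing loosely in the carrier in the hole at carrier y = 22 mm. Origin: centre of its foot, z along the tube.
- tube_3: Capped test tube, red cap, 17 mm diameter, 100 mm long, standing loosely in the carrier in the hole at carrier y = 47 mm. Origin: centre of its foot, z along the tube.
- wash_bottle: White wash bottle with blue cap and bent spout, 181 mm tall, bystander. Origin: centre of its underside.
- buffer_0: Small white bottle with red cap, 36 mm diameter, 82 mm tall, bystander. Origin: centre of its underside.
- buffer_1: Small white bottle with yellow cap, 36 mm diameter, 82 mm tall, bystander. Origin: centre of its underside.
- slide_box: Flat green slide box 99 x 172 x 25 mm, bystander. Origin: centre of its underside.
- amber_bottle: Amber bottle with black cap, 54 mm diameter, 112 mm tall, bystander. Origin: centre of its underside.
- beaker_b: Clear beaker, 52 mm diameter, 66 mm tall, bystander. Origin: centre of its underside.

How it is judged:
On the way:
1. the carrier, with its tubes, is off the peg and held in the air by the gripper (contact force between the fingers and carrier above 1 N and contact force between carrier and stand below 0.1 N and contact force between carrier and tray below 0.1 N and z of tube_0 in the frame of carrier between -0.003 and 0.025 m and horizontal distance between each of tube_0, tube_1, tube_2, tube_3 and carrier below 0.08 m and z of tube_1 in the frame of carrier between -0.003 and 0.025 m and z of tube_2 in the frame of carrier between -0.003 and 0.025 m and z of tube_3 in the frame of carrier between -0.003 and 0.025 m and horizontal distance between carrier_eye and stand above 0.05 m and height (world z) of carrier above 0.05 m), for 0.2 s.
At the end, for the whole second after the job is handed in: Held by the gripper (over 1 N), touching neither stand nor tray; underside 60 to 160 mm over the tray's, centre within 30 mm across and 35 mm along, length within 0.25 rad of the tray's, tilt under 0.12 rad, still (0.02 m/s, 0.15 rad/s), all four tubes in their holes (contact force between the fingers and carrier above 1 N and contact force between carrier and stand below 0.1 N and contact force between carrier and tray below 0.1 N and z of tube_0 in the frame of carrier between -0.003 and 0.025 m and horizontal distance between each of tube_0, tube_1, tube_2, tube_3 and carrier below 0.08 m and z of tube_1 in the frame of carrier between -0.003 and 0.025 m and z of tube_2 in the frame of carrier between -0.003 and 0.025 m and z of tube_3 in the frame of carrier between -0.003 and 0.025 m and x of carrier in the frame of tray between -0.03 and 0.03 m and y of carrier in the frame of tray between -0.035 and 0.035 m and z of carrier in the frame of tray between 0.06 and 0.16 m and angle between the y axis of carrier and the y axis of tray, either way round below 0.25 rad and angle between carrier's own z axis and vertical below 0.12 rad and linear speed of carrier below 0.02 m/s and angular speed of carrier below 0.15 rad/s); the arm keeps its last pose, push and grip.
It fails at once if the carrier is tipped by more than 0.4 rad (angle between carrier's own z axis and vertical above 0.4 rad).
It fails at once if the carrier is wrenched against the stand (over 25 N) (contact force between carrier and stand above 25 N).
It fails at once if a bystander is shifted by more than 30 mm or tipped over (distance of any of wash_bottle, buffer_0, slide_box, buffer_1, amber_bottle, beaker_b from where it was at the start of the episode above 0.03 m or angle between any of wash_bottle, buffer_0, slide_box, buffer_1, amber_bottle, beaker_b's own z axis and vertical above 0.5 rad).
It also fails if it takes over 40 s, if anything falls off the work surface, if the arm or the gripper's body presses on something with over 40 N, if the wrist force passes 120 N, or if a joint passes its speed limit or range.

## Working session

There is one attempt and no reset: what is moved stays moved. The work goes in short steps, Python scripts to look and compute and a shell command to move; the robot and the scene stay as the last step left them, time stands still between calls to the robot, and variables do not carry over. Pictures are saved under pics/ and viewed, at most 10 in all, crops included, and the job is handed in when it is done.

```bash
mkdir -p pics
cat > h.py <<'E'
from plant import ctrl
import numpy as np, cv2
from scipy.spatial.transform import Rotation as R
def mat(r):
    r=np.array(r,float)
    return r if r.shape==(3,3) else R.from_quat(r).as_matrix()
def campose(p,st=None):
    if "mount" in p:
        M=np.array(p["mount"]); T=np.eye(4); T[:3,:3]=mat(st["tcp_rot"]); T[:3,3]=st["eef_pos"]
        T=T@M; return T[:3,:3],T[:3,3]
    return mat(p["rotation"]),np.array(p["xyz"])
def ray(p,uv):
    K=np.array([[p["fx"],0,p["cx"]],[0,p["fy"],p["cy"]],[0,0,1]])
    n=cv2.undistortPoints(np.array([[uv]],float),K,np.array(p["D"],float))[0,0]
    return np.array([n[0],n[1],1])
def at_z(p,uv,z,st=None):
    Rm,t=campose(p,st); d=Rm@ray(p,uv); return t+d*(z-t[2])/d[2]
def at_depth(p,uv,st=None):
    Rm,t=campose(p,st); u,v=np.round(uv).astype(int); w=p["depth"][max(v-1,0):v+2,max(u-1,0):u+2]; w=w[w>0]
    return t+Rm@(ray(p,uv)*np.median(w)) if len(w) else None
def save(p,n): cv2.imwrite("pics/"+n,p["pixels"][:,:,::-1])
E
python3 - <<'E'
from h import *
np.set_printoptions(precision=4,suppress=True)
st=ctrl.get_state(); print(st)
zs=dict(carrier_grip=.236,carrier_eye=.21,stand_tip=.219,stand=0,tray=0,carrier=.064)
for c in("top","side"):
    p=ctrl.read_camera(c); save(p,c+"0.png"); print(c,p["xyz"],mat(p["rotation"]).tolist())
    for q in("carrier_grip","carrier_eye","stand_tip","stand","tray","carrier","tube_0","wash_bottle","amber_bottle","buffer_0","beaker_b","slide_box"):
        f=ctrl.spot_in if q[:4] in("tube","wash","ambe","buff","beak","slid") else ctrl.tip_of
        for r in f(q,p)[:3]:
            d=at_depth(p,r["at"]); print(q,np.array(r["at"]),round(r["score"],2),"D",d,"Z",at_z(p,r["at"],zs[q]) if q in zs else "")
E
```

```text
{'time': 0.0, 'qpos': array([-0.15  ,  0.2872,  1.5782,  0.    ,  1.2786, -0.15  ]), 'dq': array([ 0.0001,  0.0018,  0.0008, -0.0007,  0.0005, -0.0002]), 'joint_efforts': array([ -0.0002, -40.5981, -29.2628,  -0.0002,   0.0058,   0.    ]), 'eef_pos': array([0.6743, 0.0001, 0.2299]), 'tcp_rot': array([ 0.7071,  0.7071, -0.0007, -0.001 ]), 'contact_force': array([-0.574 ,  0.4966, -0.0988]), 'wrist_torque': array([ 0.0255,  0.0057, -0.0155]), 'finger_force': 0.0, 'opening': 0.9971132550891757}
top [ 0.3121 -0.0696  1.9281] [[0.018505959445264872, -0.991946788760632, 0.1252960403703193], [-0.9991464177799473, -0.01371853514875412, 0.03896456891679528], [-0.03693190087863748, -0.1259101666301926, -0.9913539552736188]]
carrier_grip [374.3 248. ] 0.68 D [ 0.5253 -0.1593  0.2464] Z [ 0.5266 -0.1598  0.236 ]
carrier_grip [365.  258.4] 0.45 D [ 0.504  -0.136   0.1633] Z [ 0.4961 -0.1333  0.236 ]
carrier_eye [374.7 253.3] 0.6 D [ 0.5147 -0.1626  0.207 ] Z [ 0.5143 -0.1625  0.21  ]
stand_tip [379.7 267.5] 0.95 D [ 0.4918 -0.1901  0.0071] Z [ 0.472  -0.1768  0.219 ]
stand_tip [376.6 254.9] 0.56 
[... 1263 characters left out ...]
.1698  0.2448] Z [ 0.5355 -0.1459  0.219 ]
stand [350.1 315.1] 0.62 D [ 0.5248 -0.1673  0.0111] Z [ 0.5308 -0.159   0.    ]
tray [281.9 259.1] 0.56 D [0.4795 0.1296 0.0042] Z [0.4816 0.1338 0.    ]
tray [260.9 200.7] 0.27 D [0.5462 0.3941 0.0262] Z [0.5609 0.4265 0.    ]
carrier [348.3 301.6] 0.83 D [ 0.5155 -0.1693  0.0698] Z [ 0.5187 -0.1647  0.064 ]
tube_0 [334.4 274.2] 0.61 D [ 0.5019 -0.1213  0.1356] Z 
wash_bottle [230.5 195.7] 0.71 D [0.4472 0.4044 0.0776] Z 
buffer_0 [409.4 375.2] 0.74 D [ 0.5138 -0.4308  0.0568] Z 
buffer_0 [261.9 193.3] 0.58 D [0.5513 0.393  0.0549] Z 
beaker_b [354.4 238.4] 0.51 D [0.6915 0.0623 0.0401] Z 
slide_box [390.3 417.8] 0.77 D [ 0.4221 -0.4845  0.0255] Z
```

Run:
```python
import cv2
a=cv2.imread("pics/top0.png")[170:330,160:500]; b=cv2.imread("pics/side0.png")[150:410,200:450]
cv2.imwrite("pics/a.png",cv2.resize(a,None,fx=2.35,fy=2.35,interpolation=3)); cv2.imwrite("pics/b.png",cv2.resize(b,None,fx=2.3,fy=2.3,interpolation=3))
```

```text
(no output)
```

View pics/a.png

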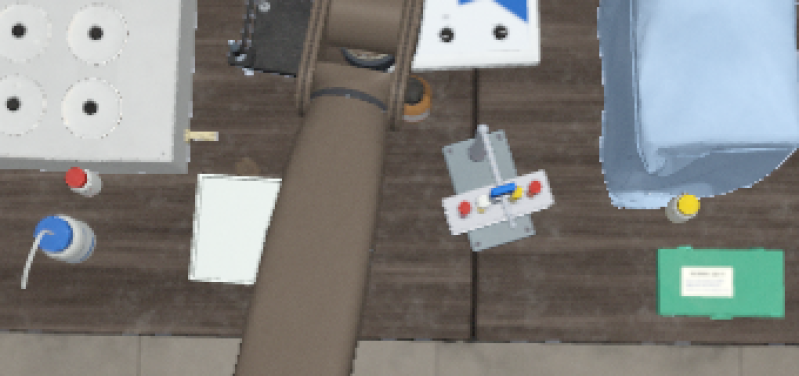

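View pics/b.png

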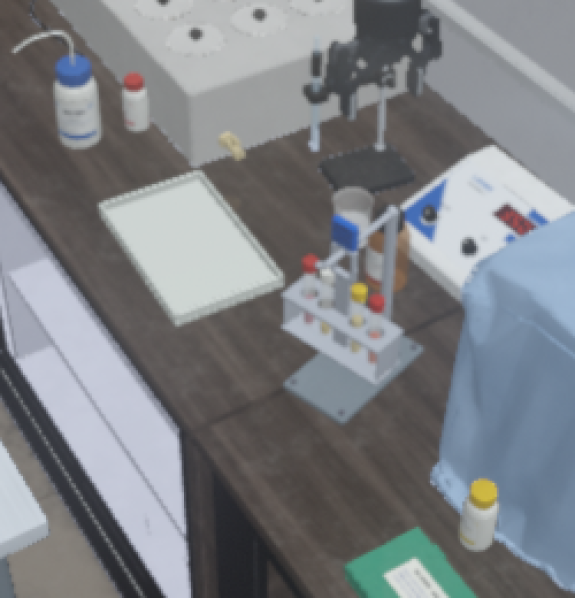

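```bash
python3 -m inch '[[0.3,0,0,-0.04,0],[0.3,0,0,-0.08,0],[0.3,0,0,-0.11,-3],[0.3,-0.03,-0.03,-0.11,-10],[0.3,-0.06,-0.06,-0.11,-17]]' 
python3 -m inch '[[0.3,-0.035,-0.01,0,0],[0.3,-0.07,-0.025,0,0],[0.3,-0.09,-0.05,0,0],[0.3,-0.1,-0.065,0,0],[0.3,-0.12,-0.065,0,0]]'
python3 - <<'E'
from h import *
np.set_printoptions(precision=4,suppress=True)
st=ctrl.get_state(); print(st["eef_pos"],mat(st["tcp_rot"]),st["opening"],st["time"])
p=ctrl.read_camera("wrist"); save(p,"w1.png"); print(np.array(p["mount"]))
for q,z in dict(carrier_grip=.236,carrier_eye=.21,stand_tip=.219,stand=0,carrier=.064).items():
    for r in ctrl.tip_of(q,p)[:2]: print(q,np.array(r["at"]),round(r["score"],2),at_depth(p,r["at"],st),at_z(p,r["at"],z,st))
p=ctrl.read_camera("side")
for q,z in dict(carrier_grip=.236,stand_tip=.219,tray=0).items():
    for r in ctrl.tip_of(q,p)[:1]: print(q,np.array(r["at"]),round(r["score"],2),at_z(p,r["at"],z))
p=ctrl.read_camera("top")
hsv=cv2.cvtColor(p["pixels"],cv2.COLOR_RGB2HSV)
m=((hsv[...,2]>150)&(hsv[...,1]<45)).astype(np.uint8)
n,l,s,c=cv2.connectedComponentsWithStats(m)
i=l[258,270] 
print("tray comp",i,s[i])
ct=max(cv2.findContours((l==i).astype(np.uint8),0,1)[0],key=cv2.contourArea)
w=np.array([at_z(p,q[0],.018)[:2] for q in ct.astype(float)],np.float32)
print(cv2.minAreaRect(w)); save(p,"top1.png")
E
```

```text
time: 1.72
eef_pos: [0.6172, -0.0587, 0.3451]
tcp_rot: [0.591, 0.807, 0.001, 0.003]
contact_force: [-0.4, -1.0, -0.9]
opening: 0.701
finger_force: 0.0
time: 2.13
eef_pos: [0.5869, -0.1936, 0.3419]
tcp_rot: [0.595, 0.803, -0.0, -0.0]
contact_force: [0.3, -0.3, 0.5]
opening: 0.698
finger_force: 0.0
[ 0.5869 -0.1936  0.3419] [[-0.2909  0.9568 -0.0006]
 [ 0.9568  0.2909  0.0002]
 [ 0.0004 -0.0006 -1.    ]] 0.6975883062170346 2.1333
[[ 0.0011 -0.961  -0.2765  0.07  ]
 [ 1.      0.0007  0.0015 -0.0004]
 [-0.0012 -0.2765  0.961  -0.1429]
 [ 0.      0.      0.      1.    ]]
carrier_grip [237.1 167. ] 0.88 [ 0.5215 -0.1561  0.2508] [ 0.5187 -0.158   0.236 ]
carrier_grip [434.4  38.1] 0.59 [0.6632 0.0249 0.0496] [ 0.6217 -0.0401  0.236 ]
carrier_eye [246.2 166.1] 0.87 [ 0.5235 -0.1564  0.2286] [ 0.5204 -0.1585  0.21  ]
stand_tip [185.7 167.8] 0.66 [ 0.4793 -0.1713  0.2227] [ 0.4781 -0.172   0.219 ]
carrier [270.4 159.2] 0.61 [ 0.5275 -0.155   0.1182] [ 0.5217 -0.1592  0.064 ]
carrier_grip [350.1 250. ] 0.75 [ 0.5222 -0.1574  0.236 ]
stand_tip [343.3 268.1] 0.85 [ 0.4833 -0.1877  0.219 ]
tray [283.1 259.5] 0.72 [0.4838 0.1304 0.    ]
tray comp 132 [ 240  244   78   50 3381]
((0.4829551577568054, 0.13974927365779877), (0.24269111454486847, 0.14996486902236938), 86.86922454833984)
```

View pics/w1.png

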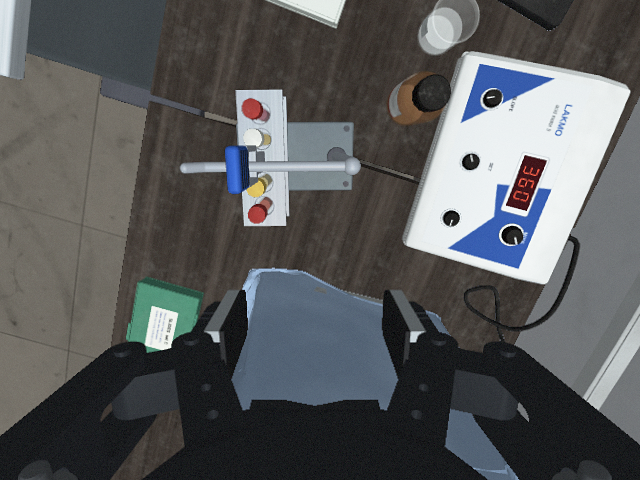

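Run:
```python
from h import *
np.set_printoptions(precision=4,suppress=True)
st=ctrl.get_state(); p=ctrl.read_camera("wrist")
hsv=cv2.cvtColor(p["pixels"],cv2.COLOR_RGB2HSV)
m=((hsv[...,0]>100)&(hsv[...,0]<125)&(hsv[...,1]>140)); m[:130]=0;m[210:]=0;m[:,:200]=0;m[:,270:]=0
P=np.array([at_depth(p,(u,v),st) for v,u in zip(*np.nonzero(m))])
print(len(P),P.min(0),P.max(0),np.median(P,0))
T=P[abs(P[:,2]-np.percentile(P[:,2],90))<.005]
print(len(T),T.mean(0),cv2.minAreaRect(T[:,:2].astype(np.float32)))
# tubes' caps for carrier yaw
c=np.array([at_z(p,u,.165,st) for u in((256,107),(259,214))]); print(c,c.mean(0))
tp=mat(st["tcp_rot"]).T@(np.r_[T.mean(0)[:2],.236]-st["eef_pos"]); print("tool shift",tp)
```

```text
905 [ 0.5109 -0.1745  0.2212] [ 0.5278 -0.1431  0.252 ] [ 0.5203 -0.1575  0.2506]
702 [ 0.5194 -0.1583  0.2506] ((0.518914520740509, -0.15888293087482452), (0.010028593242168427, 0.03129425272345543), 17.75421714782715)
[[ 0.511  -0.1105  0.165 ]
 [ 0.5376 -0.2016  0.165 ]] [ 0.5243 -0.1561  0.165 ]
tool shift [ 0.0526 -0.0568  0.1054]
```

```bash
python3 -m inch '[[0.45,0.025,-0.028,0,-1],[0.45,0.053,-0.057,0,-1],[0.45,0.053,-0.057,0,-1],[0.45,0.053,-0.057,0,-1],[0.45,0.053,-0.057,0,-1]]'
python3 - <<'E'
from h import *
np.set_printoptions(precision=4,suppress=True)
st=ctrl.get_state(); p=ctrl.read_camera("wrist"); save(p,"w2.png")
print(st["eef_pos"],mat(st["tcp_rot"])[:,1])
hsv=cv2.cvtColor(p["pixels"],cv2.COLOR_RGB2HSV)
m=((hsv[...,0]>100)&(hsv[...,0]<125)&(hsv[...,1]>140))
P=np.array([at_depth(p,(u,v),st) for v,u in zip(*np.nonzero(m))])
T=P[(abs(P[:,2]-.2506)<.005)&(np.hypot(P[:,0]-.519,P[:,1]+.1586)<.03)]
print(len(T),T.mean(0),cv2.minAreaRect(T[:,:2].astype(np.float32)))
print("tool shift",mat(st["tcp_rot"]).T@(np.r_[T.mean(0)[:2],.222]-st["eef_pos"]))
E
```

```text
time: 3.15
eef_pos: [0.5194, -0.1587, 0.3422]
tcp_rot: [0.588, 0.809, 0.0, 0.001]
contact_force: [0.0, 0.7, 0.4]
opening: 0.549
finger_force: 0.0
[ 0.5194 -0.1587  0.3422] [0.951  0.3093 0.0015]
560 [ 0.5184 -0.1576  0.2508] ((0.5188524723052979, -0.15834200382232666), (0.00939461775124073, 0.030351834371685982), 17.833797454833984)
tool shift [ 0.0015 -0.0008  0.1202]
```

View pics/w2.png

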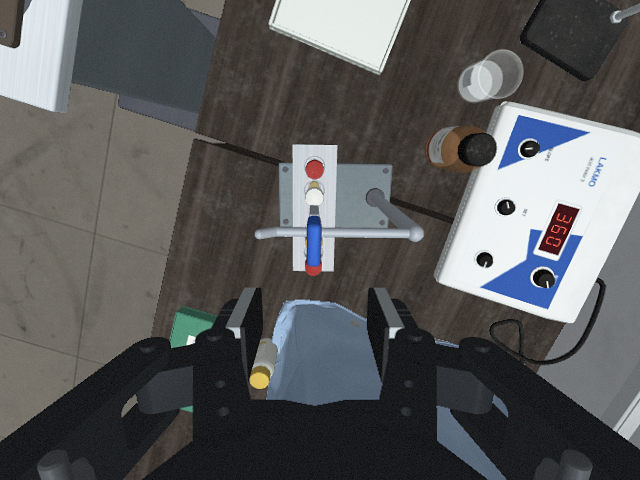

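The wrist view shows the blue grip (314,243) centred between the pads (≈245 and ≈385), with the peg running along the closing line. I'm going down.

```bash
python3 -m inch '[[0.45,0,-0.0005,0.03,0],[0.45,0.001,-0.0005,0.06,0],[0.45,0.001,-0.0005,0.09,0],[0.45,0.001,-0.0005,0.11,0],[0.45,0.001,-0.0005,0.12,0]]'
python3 -m inch '[[0.45,0,0,0,0],[0.6,0,0,0,0],[0.7,0,0,0,0],[0.8,0,0,0,0],[0.85,0,0,0,0]]' 40
python3 -m inch '[[1,0,0,0,0],[1,0,0,0,0],[1,0,0,0,0],[1,0,0,0,0],[1,0,0,0,0]]' 40
```

```text
time: 3.62
eef_pos: [0.5178, -0.1578, 0.2179]
tcp_rot: [0.588, 0.809, -0.0, -0.002]
contact_force: [0.1, 0.8, -0.2]
opening: 0.544
finger_force: 0.0
time: 4.03
eef_pos: [0.5191, -0.1583, 0.2232]
tcp_rot: [0.588, 0.809, 0.0, 0.002]
contact_force: [-0.2, 0.5, -0.4]
opening: 0.149
finger_force: 0.0
time: 4.45
eef_pos: [0.5191, -0.1582, 0.2231]
tcp_rot: [0.588, 0.809, 0.0, 0.002]
contact_force: [0.2, -0.3, 5.9]
opening: 0.109
finger_force: 41.2
```

```bash
python3 -m inch '[[1,0,0,-0.003,0],[1,0,0,-0.007,0],[1,0,0,-0.011,0],[1,0,0,-0.015,0],[1,0,0,-0.018,0]]'
python3 -m inch '[[1,0,0,0,0],[1,0,0,0,0],[1,0,0,0,0]]'
python3 - <<'E'
from h import *
p=ctrl.read_camera("side"); a=p["pixels"][215:335,280:420,::-1]; cv2.imwrite("pics/s2.png",cv2.resize(a,None,fx=5,fy=5,interpolation=2))
E
```

```text
time: 4.87
eef_pos: [0.5179, -0.1577, 0.2391]
tcp_rot: [0.588, 0.809, -0.0, -0.001]
contact_force: [-0.2, -0.6, -2.2]
opening: 0.104
finger_force: 40.0
time: 5.12
eef_pos: [0.518, -0.1578, 0.2391]
tcp_rot: [0.588, 0.809, -0.0, -0.0]
contact_force: [-0.3, -0.4, -2.6]
opening: 0.109
finger_force: 39.9
```

View pics/s2.png

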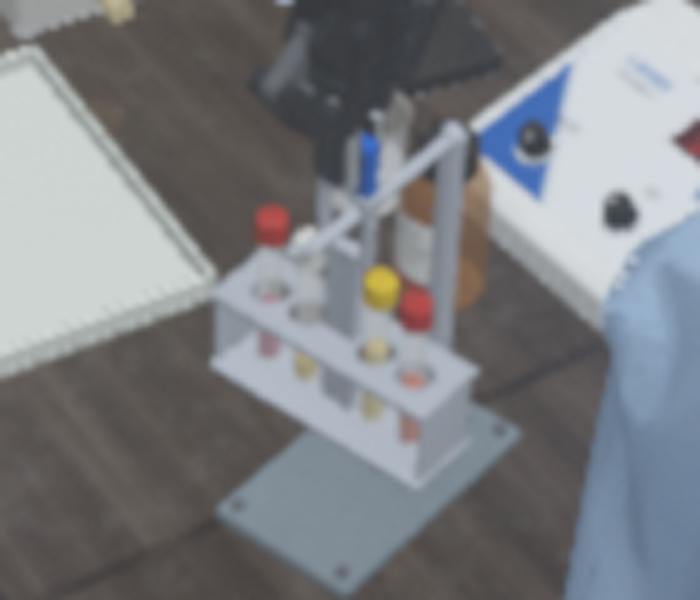

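```bash
python3 -m inch '[[1,0,0,-0.002,0],[1,0,-0.002,-0.002,0],[1,0,-0.006,-0.002,0],[1,0,-0.012,-0.002,0],[1,0,-0.018,-0.002,0]]'
python3 -m inch '[[1,0,-0.006,0,0],[1,0,-0.012,0,0],[1,0,-0.018,0,0],[1,0,-0.025,0,0],[1,0,-0.032,0,0]]'
```

```text
time: 5.58
eef_pos: [0.5004, -0.1635, 0.2412]
tcp_rot: [0.588, 0.809, -0.0, -0.0]
contact_force: [-0.2, 0.0, -3.3]
opening: 0.109
finger_force: 40.0
time: 6.0
eef_pos: [0.4699, -0.1735, 0.2414]
tcp_rot: [0.588, 0.809, -0.0, 0.0]
contact_force: [0.4, 0.3, -3.0]
opening: 0.111
finger_force: 40.0
```

No resistance; continue.

```bash
python3 -m inch '[[1,0,-0.008,0,0],[1,0,-0.016,0,0],[1,0,-0.024,0,0],[1,0,-0.032,0,0],[1,0,-0.036,0,0]]'
python3 -m inch '[[1,0,0,0,0],[1,0,0,-0.006,0],[1,0,0,-0.012,0],[1,0,0,-0.018,0],[1,0,0,-0.02,0]]'
python3 - <<'E'
from h import *
p=ctrl.read_camera("side"); a=p["pixels"][190:340,240:420,::-1]; cv2.imwrite("pics/s3.png",cv2.resize(a,None,fx=4,fy=4,interpolation=2))
E
```

```text
time: 6.42
eef_pos: [0.4354, -0.1847, 0.2413]
tcp_rot: [0.588, 0.809, -0.0, -0.0]
contact_force: [-0.3, 0.4, -1.9]
opening: 0.105
finger_force: 40.0
time: 6.83
eef_pos: [0.4373, -0.1848, 0.2632]
tcp_rot: [0.588, 0.809, 0.0, 0.001]
contact_force: [0.2, -0.4, -1.9]
opening: 0.112
finger_force: 40.0
```

View pics/s3.png

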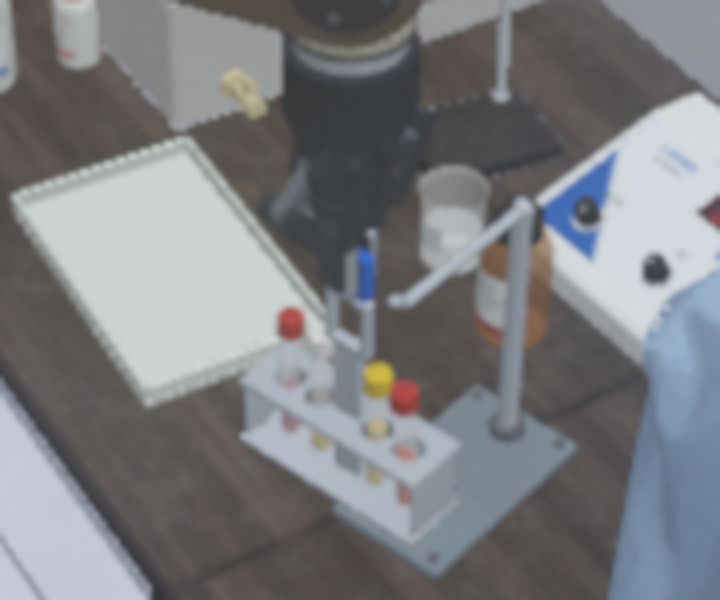

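```bash
python3 -m inch '[[1,0,0,0,4],[1,0,0,0,9],[1,0,0,0,14],[1,0,0,0,18],[1,0,0,0,21]]'
python3 -m inch '[[1,0.008,0,0,0],[1,0.023,0,0,0],[1,0.043,0,0,0],[1,0.063,0,0,0],[1,0.083,0,0,0]]'
python3 -m inch '[[1,0.02,0,0,0],[1,0.04,0.002,0,0],[1,0.06,0.005,0,0],[1,0.08,0.008,0,0],[1,0.1,0.012,0,0]]'
python3 -m inch '[[1,0.02,0.004,0,0],[1,0.04,0.008,0,0],[1,0.06,0.012,0,0],[1,0.075,0.015,0,0],[1,0.08,0.017,0,0]]'
python3 - <<'E'
from h import *
np.set_printoptions(precision=4,suppress=True)
st=ctrl.get_state(); print(st["eef_pos"],mat(st["tcp_rot"]))
for c in("wrist","top","side"):
    p=ctrl.read_camera(c); save(p,c+"3.png")
    for r in ctrl.tip_of("tray",p)[:1]: print(c,r,at_z(p,r["at"],0,st))
    if c=="top": continue
    hsv=cv2.cvtColor(p["pixels"],cv2.COLOR_RGB2HSV)
    m=((hsv[...,2]>150)&(hsv[...,1]<45)).astype(np.uint8)
    n,l,s,_=cv2.connectedComponentsWithStats(m)
    for i in range(1,n):
        if s[i][4]<1500: continue
        ct=max(cv2.findContours((l==i).astype(np.uint8),0,1)[0],key=cv2.contourArea)
        print(c,s[i],cv2.minAreaRect(np.array([at_z(p,q[0],.018,st)[:2] for q in ct.astype(float)],np.float32)))
E
```

```text
time: 7.3
eef_pos: [0.4366, -0.1843, 0.2613]
tcp_rot: [0.726, 0.687, 0.0, -0.0]
contact_force: [-0.6, 0.4, -1.8]
opening: 0.115
finger_force: 39.9
time: 7.72
eef_pos: [0.4407, -0.1002, 0.2613]
tcp_rot: [0.725, 0.689, 0.0, -0.0]
contact_force: [1.2, -0.4, -3.2]
opening: 0.11
finger_force: 39.9
time: 8.13
eef_pos: [0.4578, -0.0006, 0.2614]
tcp_rot: [0.725, 0.689, 0.0, -0.0]
contact_force: [-0.1, 0.4, -3.1]
opening: 0.112
finger_force: 39.9
time: 8.55
eef_pos: [0.479, 0.0791, 0.2613]
tcp_rot: [0.724, 0.69, 0.0, -0.0]
contact_force: [1.0, 0.2, -2.6]
opening: 0.104
finger_force: 40.0
[0.479  0.0791 0.2613] [[ 0.0484  0.9988 -0.0002]
 [ 0.9988 -0.0484  0.0012]
 [ 0.0012 -0.0002 -1.    ]]
wrist {'at': [315.9, 157.7], 'score': 0.79} [0.4836 0.1336 0.    ]
wrist [  242    31   149   265 30162] ((0.4819175601005554, 0.1150825023651123), (0.2875899076461792, 0.14984053373336792), 87.1033935546875)
wrist [    0   152    91   233 10646] ((0.10503217577934265, 0.007449999451637268), (0.3039555251598358, 0.13095110654830933), 88.84847259521484)
wrist [  506   232   134   177 13892] ((0.806443393230
[... 364 characters left out ...]

side [ 135  163   50  110 1928] ((0.2344149500131607, 0.5236674547195435), (0.6158753633499146, 0.10047466307878494), 76.05076599121094)
side [ 243  208   80   83 3293] ((0.49069005250930786, 0.16963966190814972), (0.3454124927520752, 0.18062372505664825), 80.68006134033203)
side [ 188  216   96  210 6239] ((0.2636784613132477, 0.0410880446434021), (0.11268039047718048, 0.8228446841239929), 0.05968313291668892)
side [  66  297  155  140 7217] ((-0.0009472966194152832, -0.026743263006210327), (0.33246341347694397, 0.2953738272190094), 89.95030212402344)
side [ 317  426   62   54 1886] ((0.29534998536109924, -0.49927082657814026), (0.12570087611675262, 0.12687179446220398), 58.36906814575195)
```

View pics/wrist3.png

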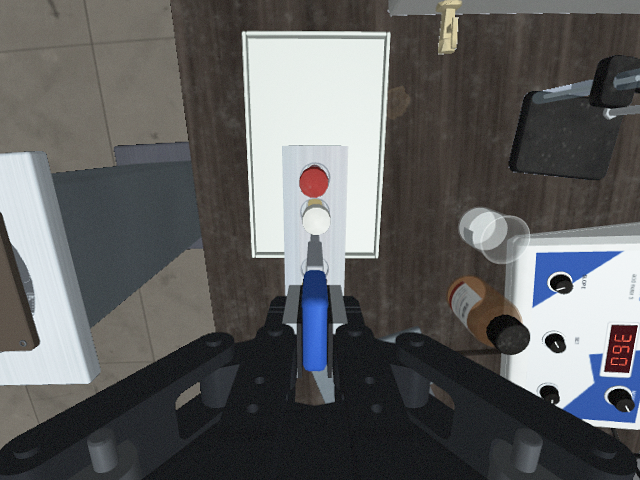

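The picture shows the tray rim corners at (243,32), (390,33), (380,257) and (254,258). The carrier is parallel to the tray and still about 60 mm short of its centre.

```bash
python3 -m inch '[[1,0.012,0.002,0,0],[1,0.03,0.004,0,0],[1,0.045,0.006,0,0],[1,0.055,0.006,0,0],[1,0.059,0.006,0,0]]'
python3 -m inch '[[1,0,0,0,0],[1,0,0,0,0],[1,0,0,0,0],[1,0,0,0,0],[1,0,0,0,0]]'
python3 -m inch '[[1,0,0,0,0],[1,0,0,0,0],[1,0,0,0,0],[1,0,0,0,0],[1,0,0,0,0]]'
python3 - <<'E'
from h import *
p=ctrl.read_camera("side"); a=p["pixels"][160:310,220:400,::-1]; cv2.imwrite("pics/s4.png",cv2.resize(a,None,fx=4,fy=4,interpolation=2))
for q,z in(("carrier_grip",.274),("carrier",.102)):
    for r in ctrl.tip_of(q,p)[:1]: print(q,r,at_depth(p,r["at"]),at_z(p,r["at"],z))
E
```

```text
time: 9.27
eef_pos: [0.4882, 0.1357, 0.2613]
tcp_rot: [0.725, 0.688, -0.0, -0.0]
contact_force: [0.2, 0.5, -3.2]
opening: 0.112
finger_force: 39.9
time: 9.68
eef_pos: [0.4882, 0.1348, 0.2613]
tcp_rot: [0.726, 0.688, -0.0, 0.0]
contact_force: [0.3, -0.5, -2.7]
opening: 0.11
finger_force: 40.0
time: 10.1
eef_pos: [0.4882, 0.1353, 0.2613]
tcp_rot: [0.725, 0.688, -0.0, -0.0]
contact_force: [-0.7, 0.0, -2.3]
opening: 0.108
finger_force: 39.9
carrier_grip {'at': [281.2, 182.5], 'score': 0.87} [0.48460426 0.11941574 0.28401409] [0.49114023 0.13230166 0.274     ]
carrier {'at': [282.4, 232.1], 'score': 0.88} [0.48462118 0.12732082 0.10751326] [0.48763188 0.13329668 0.102     ]
```

View pics/s4.png

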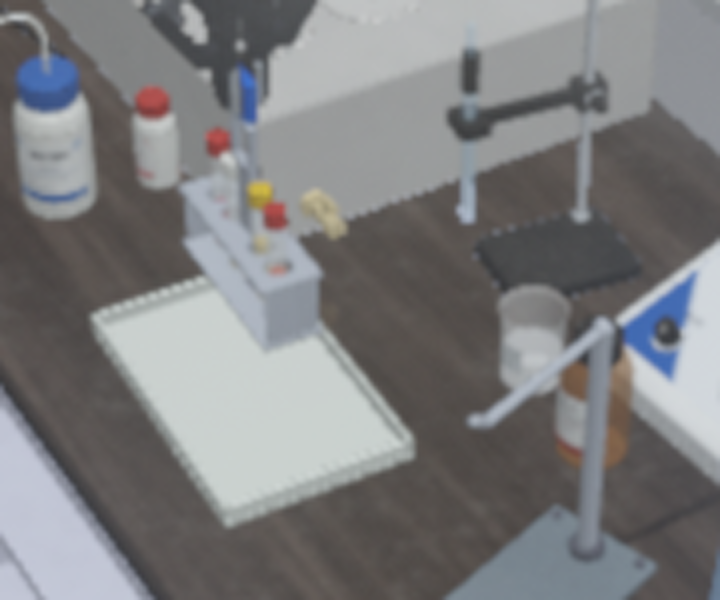

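The carrier hangs level over the tray with all four tubes in place. It is within about 6 mm of centre and standing still, so I'm handing it in.

```bash
python3 -c "
from plant import ctrl; print(ctrl.sign_off())"
```

```text
the job is handed in; nothing more can be done
None
```

The carrier is off the peg with all four tubes in place and held level and still above the tray, about 10 cm up and within about 6 mm of centre; I handed the job in at about 10 s, and no verdict came back.

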